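# Reset the X-ray cabinet's key interlock

### The job

Reset the X-ray cabinet's interlock with the blue-headed key from the rack: push the key right down into the lock with the blue collar, turn it clockwise as far as it goes, turn it back home and draw it straight out. Then leave the key in the small brown tray beside the interlock box.

Things in the scene. Friction and masses are not known exactly. Their poses are not given: they have to be found in the camera images.
- key_bow (a point): Centre of the key's blue head: plastic plate 32 wide (x) x 12 thick (y, grip here) x 32 mm high (z up). Stands blade down in a grey rack 45 mm high, in a row along x with like red and yellow keys, 60 mm apart, order varies. Shoulder (28 dia.) rests on the rack 29 below this point; brass blade 20 (x) x 7 (y), tip 65 below, same after a half turn. Lift 40 mm to clear. About 60 g
- lock_mouth (a point): Centre of the keyway's mouth, fixed to the cream interlock box (150 x 210 mm, top 15 below this point): steel barrel in a level blue collar, 74 mm dia. z up; at home the slot's long side lies along x. Funnel 36 (x) x 22 (y) narrows in 8 mm depth to a slot 24 x 10; floor 34 below the mouth: key fully in = centre of its head 31 mm above this point
- barrel (a joint): Turn of the lock's barrel, rad: 0 home, growing clockwise seen from above to a firm stop at 1.05 (60 degrees). A weak spring drives it home (0.025 N m at home, 0.08 at the stop). The blade has about 9 degrees of play in the slot, so the key must turn 70 to 75 degrees to bring the barrel to the stop
- tray_floor (a point): Centre of the floor (top face, 4 mm above the table) of the empty small brown tray, 210 (x) x 160 (y) mm, walls 4 thick, tops 20 mm over the table. The key may lie or stand in it; let go upright just above the floor it stands on its blade or falls flat. Tray and key rack stand on opposite sides of the interlock box; which side varies

How it is judged (in metres and radians):
On the way, in this order (a step that is already met when the one before it is completed fails the run):
1. the blue key is pushed down into the lock, barrel at home (horizontal distance between key_bow and lock_mouth below 0.012 m and z of key_bow in the frame of lock_mouth below 0.043 m and angle between key_bow's own z axis and vertical below 0.2 rad and value of joint barrel below 0.17 rad), for 0.1 s.
2. the key, still in the lock, has turned the barrel to its stop (within 11 degrees) (horizontal distance between key_bow and lock_mouth below 0.012 m and z of key_bow in the frame of lock_mouth below 0.043 m and angle between key_bow's own z axis and vertical below 0.2 rad and value of joint barrel above 0.86 rad), for 0.1 s.
3. the key, still in the lock, is back with the barrel at home (within 10 degrees) (all of step 1), for 0.1 s.
4. the key is drawn out, barrel at home (z of key_bow in the frame of lock_mouth above 0.067 m and value of joint barrel below 0.17 rad), for 0.05 s.
At the end, for the whole second after the job is handed in: The blue key, let go, is in the brown tray, lying or standing: the centre of its head is within the tray's walls (100 mm along and 75 mm across from its centre) and less than 80 mm above its floor; the barrel is at home within 10 degrees (x of key_bow in the frame of tray_floor between -0.1 and 0.1 m and y of key_bow in the frame of tray_floor between -0.075 and 0.075 m and z of key_bow in the frame of tray_floor between -0.005 and 0.08 m and value of joint barrel below 0.17 rad); the robot touches nothing.
It also fails if it takes over 58 s, if anything falls off the work surface, if the arm or the gripper's body presses on something with over 40 N, if the wrist force passes 120 N, or if a joint passes its speed limit or range.

### The arm

A 6-joint arm with a two-finger parallel gripper is mounted at the origin on the work surface. World frame = base frame: x ahead of the robot, y to its left, z up, the work surface at z = 0. Lengths are in m, angles in degrees, forces in N, time in s.
With the tool pointing down it reaches from about 0.4 to 0.825 m from the base axis. Payload 7 kg.
Tool frame: the origin (TCP) lies at the very end of the fingers, on their centre line; the grasp point (between the pads) lies behind it (r.grasp_offset is the z of the grasp point in the tool frame, in m); z points along the fingers, y is the direction in which the jaws open and shut (so a half turn about z gives the same grasp; the last joint's range is limited). The gripper opens to 88 mm and grips with 3 to 60 N. Pads are 19 mm wide; open, the fingers measure 130 mm over their backs; the gripper's body (78 mm by 193 mm) begins 47 mm behind the grasp point.
Start: joints at [-51.389, 20.546, 0.682, 0, -70.136, -16.507], TCP at [0.254, -0.625, 0.227] pointing down, gripper open.
Joint ranges: [-176.03, 176.03], [-82.01, 121.73], [-58.28, 71.71], [-173.87, 95.51], [-174.79, -0.11], [-173.66, 173.66]. Speed limits (degrees/s): [136.94, 136.94, 172.46, 180, 180, 180].

### API

Orientations are given as [roll, pitch, yaw] about the fixed x, y, z axes, in that order (R = Rz(yaw) Ry(pitch) Rx(roll)).
In Python, from plant import r gives the robot as it stands. The module is installed in compiled form; this text tells all that it offers.
- The arm moves only by the tool servo_tool, never from a script. Its argument "targets" is a list of rows, each an object of numbers: "dx", "dy", "dz": the shift along the world's x, y, z in cm; "spin": the turn about the world's z in rad; "grip": the opening in per cent of the stroke, from 0 (shut) to 100 (fully open). A call has exactly 10 rows; each row is the pose to reach, as a shift and turn from the pose commanded when the call began; what a row does not reach only later rows make up. A row lasts 1/12 s, in which the tool goes at most 41.7 mm and 7.16 degrees, less where a joint would pass 70% of its speed; a pose out of reach is approached as far as the arm can. A call with a gripper value outside its range is refused whole. The fingers move at their own pace and stop on an object; "squeeze" is the grip in N (left out, the last holds). Time passes only in rows, so rows that repeat a pose let the fingers close, or fill a call up. It gives the time, the measured TCP pose, the force and the opening at its end, in the units of the state.
- r.get_state(): the state, without advancing time (a new reading comes with each control period).
- r.capture(name): name is "side" or "top" or "wrist"; returns the picture (480x640x3 uint8, blue, green, red); there is no depth.
- r.get_calibration(name): a dict with "K" (3x3 intrinsics, pixels), "extrinsics" (4x4, takes a point from camera to world coordinates). Camera axes: x right, y down, z forward; pixel columns grow to the right and rows downward; lengths in m; the calibration is good to about 2 mm. The wrist camera is an equidistant fisheye: a pixel r from the principal point sees the ray r / f radians off the axis. A picture is of the moment at which its call begins: read the wrist's pose just before it. get_calibration takes no time and is no camera call; for the wrist camera it gives the pose at the moment of the call.
- r.close_job(): hands the job in, once; it reports no verdict.
Trained networks look in the newest picture that a camera, given by its name, has taken for a name from the list of things; names that differ only in an ending like _2 or _b are one class to them, and where a whole thing is asked for, a point or a joint stands for the part that bears it (a point fixed in the world has none). Each returns a list of dicts, best first, with "p" (0 to 1); they miss things now and then, are a little off and sometimes report something else, mostly with a low value. They report only what shows in the picture. A call takes as long as a camera call.
- r.cut_out(name, camera): "mask" (480x640 bool, what is visible of it) and "extent" ([left, top, right, bottom] in pixels, round what is visible of it).
The state is a dict: "time_s": time; "joints": joint angles; "qd": joint speeds; "joint_torque": joint torques, N m; "tcp_pos": TCP position; "eef_rot": TCP orientation; "contact_force": force on the tool from outside, world axes, zero at the start; "moment": the same for the moment, N m; "gripper_width": finger opening in m.
Only numpy, scipy, OpenCV 4.12 (cv2) and the standard library are available. Lean on these libraries where they do the work, as an engineer would, in place of code of your own. Each camera call takes 0.05 s, during which the arm holds its last target. There are 200 camera calls.

## Working session

There is one attempt and no reset: what is moved stays moved. The work goes in short steps, Python scripts to look and compute and a tool call to move; the robot and the scene stay as the last step left them, time stands still between calls to the robot, and variables do not carry over. Pictures are saved under pics/ and viewed, about 8 in all and at most 12, crops included, and the job is handed in when it is done.

Besides the shell and the picture viewer there is one more tool, called after "Emit:" as name(argument=value, ...), one argument or row to a line, values as JSON. servo_tool: Moves the arm, as the interface text tells. Its arguments: {"type":"object","properties":{"targets":{"type":"array"},"squeeze":{"type":"number"}},"required":["targets"]}

```bash
mkdir -p pics
cat > h.py <<'E'
import numpy as np, cv2
from plant import r
def pix2ray(cam,u,v,cal=None):
    c=cal or r.get_calibration(cam);K=np.array(c["K"]);T=np.array(c["extrinsics"])
    x=(u-K[0,2])/K[0,0];y=(v-K[1,2])/K[1,1]
    if cam=="wrist":
        t=np.hypot(x,y);s=np.sin(t)/t if t>1e-9 else 1;d=np.array([x*s,y*s,np.cos(t)])
    else: d=np.array([x,y,1.])
    d=T[:3,:3]@d
    return T[:3,3],d/np.linalg.norm(d)
def atz(ray,z):
    o,d=ray;return o+d*(z-o[2])/d[2]
def tri(rays):
    A=0;b=0
    for o,d in rays:
        P=np.eye(3)-np.outer(d,d);A=A+P;b=b+P@o
    p=np.linalg.solve(A,b);return p,[np.linalg.norm((np.eye(3)-np.outer(d,d))@(p-o))*1e3 for o,d in rays]
def found(name,cam):
    out=[]
    for f in r.cut_out(name,cam)[:3]:
        m=f["mask"];ys,xs=np.nonzero(m);out.append((round(f["p"],2),[int(e) for e in f["extent"]],round(xs.mean(),1),round(ys.mean(),1),len(xs)))
    return out
E
python3 - <<'E'
from h import *
ims=[]
for c in("side","top","wrist"):
    im=r.capture(c);cv2.imwrite(f"pics/{c}0.png",im)
    for n in("key_bow","barrel","tray_floor","lock_mouth"):
        try: print(c,n,found(n,c))
        except Exception as e: print(c,n,e)
    k=r.get_calibration(c);print(np.round(k["K"],1).tolist(),np.round(k["extrinsics"],3).tolist())
print(r.get_state(),r.grasp_offset)
E
```

```text
side key_bow [(0.55, [368, 345, 388, 383], np.float64(375.6), np.float64(365.9), 642)]
side barrel [(0.85, [314, 252, 340, 262], np.float64(324.9), np.float64(255.3), 284)]
side tray_floor [(0.67, [250, 197, 349, 229], np.float64(295.8), np.float64(212.4), 2321)]
side lock_mouth []
[[483.3, 0.0, 311.7], [0.0, 483.3, 248.7], [0.0, 0.0, 1.0]] [[0.999, -0.002, 0.05, 0.451], [-0.044, -0.5, 0.865, -0.813], [0.024, -0.866, -0.5, 0.562], [0.0, 0.0, 0.0, 1.0]]
top key_bow [(0.67, [259, 200, 375, 299], np.float64(317.4), np.float64(248.9), 7612), (0.49, [458, 204, 473, 222], np.float64(466.2), np.float64(214.0), 193)]
top barrel [(0.6, [328, 228, 347, 254], np.float64(338.6), np.float64(240.4), 465)]
top tray_floor [(0.61, [125, 206, 230, 322], np.float64(176.9), np.float64(264.5), 7461)]
top lock_mouth [(0.48, [126, 206, 228, 321], np.float64(177.1), np.float64(264.7), 7519)]
[[477.3, 0.0, 322.8], [0.0, 477.3, 242.2], [0.0, 0.0, 1.0]] [[-0.007, -0.992, 0.125, 0.401], [-1.0, 0.007, 0.002, 0.004], [-0.003, -0.125, -0.992, 1.041], [0.0, 0.0, 0.0, 1.0]]
wrist key_bow []
wrist barrel []
wrist tra
[... 183 characters left out ...]
 [0.0, 0.0, 0.0, 1.0]]
{'time_s': 0.75, 'joints': array([-5.13885020e+01,  2.05434323e+01,  6.80710201e-01, -6.05247789e-04,
       -7.01357079e+01, -1.65051662e+01]), 'qd': array([-0.07261556,  0.09774005,  0.08497734, -0.0269268 ,  0.01504957,
       -0.00390825]), 'joint_torque': array([ 1.92915766e-03, -5.82218277e+01,  2.93275434e+01,  7.00180158e+00,
        1.28066776e-02,  5.84408076e-05]), 'tcp_pos': array([ 0.2539713 , -0.62536128,  0.22658291]), 'eef_rot': array([-1.79998656e+02,  9.91803166e-04, -1.57893874e+02]), 'contact_force': array([-0.55952947, -0.00452214, -0.21987014]), 'moment': array([-0.01698021,  0.02310069, -0.01481738]), 'gripper_width': 0.08745836313450792} -0.0188
```

View pics/side0.png

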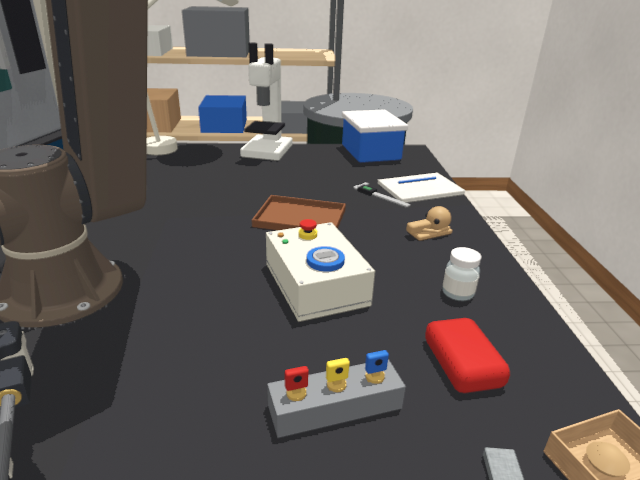

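View pics/top0.png

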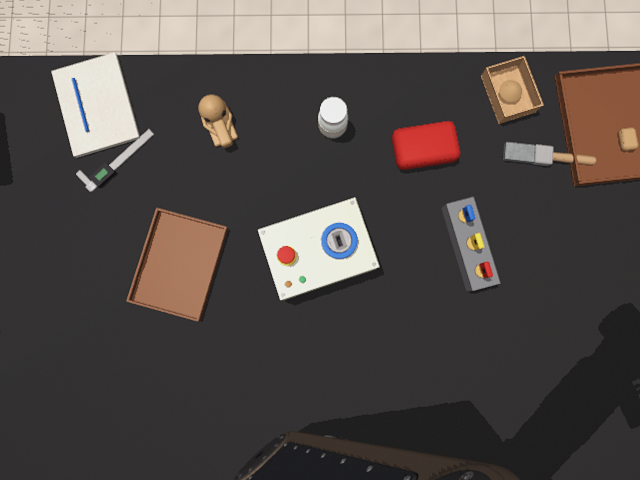

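Side picture: blue key at about (377,363), right end of the row; the lock collar is at (325,258) and the tray at (300,213). Top picture: blue key at (467,214), lock at (339,240), tray at (178,264). I'll take the brown tray beside the box as the right one, not the larger one at the right edge.

```bash
cat > m.py <<'E'
from h import *
def blue(im,box,lo=(100,120,60),hi=(125,255,255)):
    x0,y0,x1,y1=box;m=np.zeros(im.shape[:2],np.uint8)
    m[y0:y1,x0:x1]=cv2.inRange(cv2.cvtColor(im,cv2.COLOR_BGR2HSV),lo,hi)[y0:y1,x0:x1]
    n,l,s,c=cv2.connectedComponentsWithStats(m);i=1+np.argmax(s[1:,4]);m=(l==i).astype(np.uint8)
    cn=max(cv2.findContours(m,cv2.RETR_EXTERNAL,cv2.CHAIN_APPROX_NONE)[0],key=len)
    return s[i],c[i],cn
E
python3 - <<'E'
from m import *
S=cv2.imread("pics/side0.png");T=cv2.imread("pics/top0.png")
ks=blue(S,(355,335,400,390));kt=blue(T,(450,195,485,230));print(ks[0],ks[1],kt[0],kt[1])
print("key",tri([pix2ray("side",*ks[1]),pix2ray("top",*kt[1])]))
ls=cv2.fitEllipse(blue(S,(295,235,355,280))[2]);lt=cv2.fitEllipse(blue(T,(310,210,365,270))[2]);print(ls,lt)
print("lock",tri([pix2ray("side",*ls[0]),pix2ray("top",*lt[0])]))
f=lambda u,v,z:atz(pix2ray("top",u,v),z)
def ang(p,q,z): d=f(*q,z)-f(*p,z);return np.degrees(np.arctan2(d[1],d[0])),np.linalg.norm(d[:2])
print("row",ang((486,270),(470,214),.07))
print("box",ang((283,299),(259,233),.1),ang((379,268),(355,200),.1))
print("tray",ang((130,300),(157,210),.02),ang((200,319),(227,229),.02))
t=r.cut_out("tray_floor","top")[0]["mask"].astype(np.uint8)
rr=cv2.minAreaRect(np.argwhere(t)[:,::-1].astype(np.float32));print(rr,f(*rr[0],.015))
w=np.hstack([cv2.resize(S[235:275,295:355],(400,267),interpolation=2),cv2.resize(T[200:280,300:380],(267,267),interpolation=2)])
w2=np.hstack([cv2.resize(S[330:430,320:420],(330,330),interpolation=2),cv2.resize(T[190:300,430:510],(240,330),interpolation=2)])
o=np.zeros((600,680,3),np.uint8);o[:267,:667]=w;o[267:597,:570]=w2;cv2.imwrite("pics/c1.png",o)
E
```

```text
[365 350  24  23 414] [376.31400966 360.80917874] [463 205  12  17 134] [468.70895522 212.94776119]
key (array([ 0.57986103, -0.29467174,  0.07507309]), [np.float64(0.7990907465179737), np.float64(0.7990907465179128)])
((325.0595703125, 258.5939025878906), (23.632856369018555, 37.94607162475586), 92.40599822998047) ((339.01080322265625, 240.26913452148438), (34.591670989990234, 34.93013000488281), 11.12825870513916)
lock (array([ 0.5235995 , -0.02742328,  0.0860999 ]), [np.float64(1.0637455156021927), np.float64(1.0637455156020117)])
row (np.float64(13.225752171181247), np.float64(0.1189971045728435))
box (np.float64(20.230381224504484), np.float64(0.1395442002577706)) (np.float64(18.249992630454937), np.float64(0.1443488580283002))
tray (np.float64(-14.556087429122138), np.float64(0.20054286623421966)) (np.float64(-15.613088986741507), np.float64(0.1994376664201232))
((176.9486541748047, 263.7919006347656), (77.1240234375, 100.65089416503906), 17.102725982666016) [0.48538535 0.32020115 0.015     ]
```

View pics/c1.png

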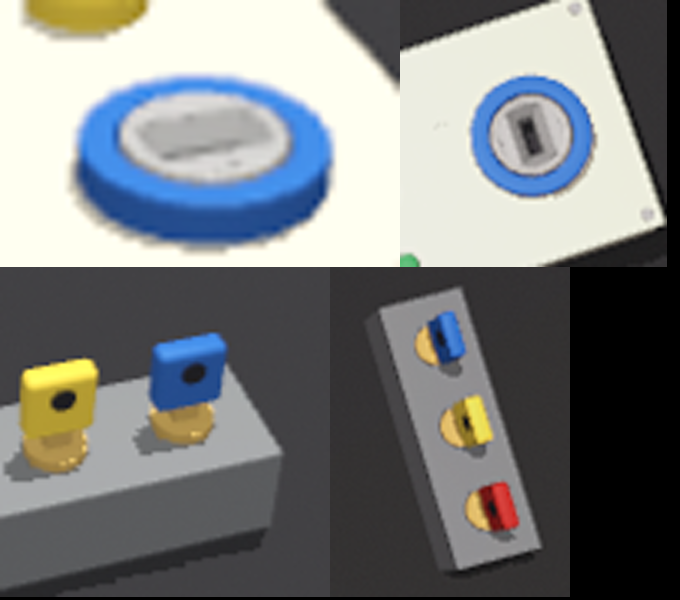

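Crops: top left/right show the lock collar with the slot pointing along the box's x at roughly 19° yaw; the bottom shows the rack with blue at its far (+x) end. Key is at (0.580,-0.295,0.075), lock near (0.524,-0.027,0.09). Moving above the key.

Emit:
servo_tool(
  targets=[
    {"dx": 3,"dy": 3,"dz": 0,"spin": -0.05,"grip": 100},
    {"dx": 6,"dy": 6,"dz": 0,"spin": -0.1,"grip": 100},
    {"dx": 9,"dy": 9,"dz": 0,"spin": -0.15,"grip": 100},
    {"dx": 12,"dy": 12,"dz": 0,"spin": -0.15,"grip": 100},
    {"dx": 15,"dy": 15,"dz": 0,"spin": -0.15,"grip": 100},
    {"dx": 18,"dy": 18,"dz": -1,"spin": -0.15,"grip": 100},
    {"dx": 21,"dy": 21,"dz": -2,"spin": -0.15,"grip": 100},
    {"dx": 24,"dy": 24,"dz": -3,"spin": -0.15,"grip": 100},
    {"dx": 27,"dy": 27,"dz": -4,"spin": -0.15,"grip": 100},
    {"dx": 29,"dy": 29,"dz": -5,"spin": -0.15,"grip": 100},
  ],
  squeeze=30,
)

```text
time_s: 1.63
tcp_pos: [0.5456, -0.3338, 0.1771]
eef_rot: [-179.9, 0.1, -166.5]
contact_force: [1.1, -0.8, -0.4]
gripper_width: 0.0875
```

Emit:
servo_tool(
  targets=[
    {"dx": 2,"dy": 2,"dz": 0,"grip": 100},
    {"dx": 3,"dy": 3.5,"dz": -1,"grip": 100},
    {"dx": 3.4,"dy": 4,"dz": -2,"grip": 100},
    {"dx": 3.4,"dy": 4,"dz": -2,"grip": 100},
    {"dx": 3.4,"dy": 4,"dz": -2,"grip": 100},
    {"dx": 3.4,"dy": 4,"dz": -2,"grip": 100},
    {"dx": 3.4,"dy": 4,"dz": -2,"grip": 100},
    {"dx": 3.4,"dy": 4,"dz": -2,"grip": 100},
    {"dx": 3.4,"dy": 4,"dz": -2,"grip": 100},
    {"dx": 3.4,"dy": 4,"dz": -2,"grip": 100},
  ],
)

```text
validation failed for argument at $.ta...
```

Run:
```python
from m import *
cal=r.get_calibration("wrist");s=r.get_state();print(s["tcp_pos"],s["eef_rot"],s["time_s"])
im=r.capture("wrist");cv2.imwrite("pics/w1.png",im)
print(found("key_bow","wrist"))
```

```text
[ 0.54563654 -0.33380977  0.1770982 ] [-1.79938505e+02  8.05380177e-02 -1.66465986e+02] 1.6333
[(0.64, [346, 267, 375, 320], np.float64(361.9), np.float64(290.9), 1202)]
```

View pics/w1.png

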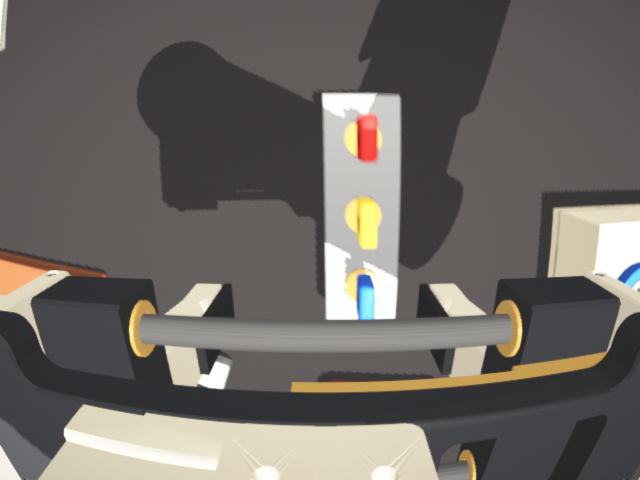

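The wrist view shows the row nearly vertical (red (368,138), yellow (369,222), blue (366,298)), so the yaw is about right. I'll refine laterally from it.

Run:
```python
from m import *
im=cv2.imread("pics/w1.png");hsv=cv2.cvtColor(im,cv2.COLOR_BGR2HSV)
for n,lo,hi,b in(("red",(0,150,60),(8,255,255),(350,105,385,170)),("yel",(24,200,80),(32,255,255),(350,190,385,255)),("blu",(100,120,60),(125,255,255),(340,270,385,318))):
    s,c,cn=blue(im,b,lo,hi);x,y,w,h=s[:4];print(n,s)
    print("  mid-top edge z.09",atz(pix2ray("wrist",x+w/2,y),.09).round(4),"bottom edge",atz(pix2ray("wrist",x+w/2,y+h),.09).round(4), "z.058",atz(pix2ray("wrist",x+w/2,y),.058).round(4))
```

```text
red [357 118  20  42 627]
  mid-top edge z.09 [ 0.4527 -0.3259  0.09  ] bottom edge [ 0.4793 -0.3191  0.09  ] z.058 [ 0.4496 -0.3229  0.058 ]Traceback (most recent call last):
  File "<stdin>", line 4, in <module>
  File "m.py", line 5, in blue
    n,l,s,c=cv2.connectedComponentsWithStats(m);i=1+np.argmax(s[1:,4]);m=(l==i).astype(np.uint8)
                                                    ~~~~~~~~~^^^^^^^^^
    return _wrapfunc(a, 'argmax', axis=axis, out=out, **kwds)
    return bound(*args, **kwds)
ValueError: attempt to get argmax of an empty sequence
```

Emit:
servo_tool(
  targets=[
    {"dx": 2,"dy": 2,"dz": 0,"spin": 0,"grip": 100},
    {"dx": 3,"dy": 3.5,"dz": -1,"spin": 0,"grip": 100},
    {"dx": 3.4,"dy": 4,"dz": -2,"spin": 0,"grip": 100},
    {"dx": 3.4,"dy": 4,"dz": -3,"spin": 0,"grip": 100},
    {"dx": 3.4,"dy": 4,"dz": -3,"spin": 0,"grip": 100},
    {"dx": 3.4,"dy": 4,"dz": -3,"spin": 0,"grip": 100},
    {"dx": 3.4,"dy": 4,"dz": -3,"spin": 0,"grip": 100},
    {"dx": 3.4,"dy": 4,"dz": -3,"spin": 0,"grip": 100},
    {"dx": 3.4,"dy": 4,"dz": -3,"spin": 0,"grip": 100},
    {"dx": 3.4,"dy": 4,"dz": -3,"spin": 0,"grip": 100},
  ],
)

```text
time_s: 2.57
tcp_pos: [0.5779, -0.2958, 0.1471]
eef_rot: [-180.0, 0.0, -166.5]
contact_force: [-0.0, -1.0, -0.3]
gripper_width: 0.0876
```

Run:
```python
from m import *
im=r.capture("side");cv2.imwrite("pics/s2.png",cv2.resize(im[230:430,250:470],(660,600)))
```

```text
(no output)
```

View pics/s2.png

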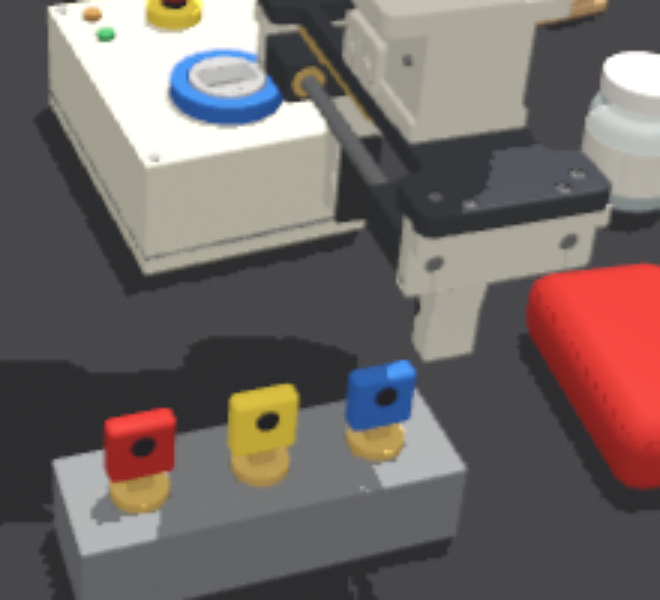

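Run:
```python
from m import *
s=r.get_state();cal=r.get_calibration("wrist");T=np.array(cal["extrinsics"]).copy();T[:3,3]+=np.array([0.54563654,-0.33380977,0.1770982])-s["tcp_pos"];c={"K":cal["K"],"extrinsics":T}
im=cv2.imread("pics/w1.png");P={}
for n,lo,hi,b in(("red",(0,150,60),(8,255,255),(350,105,385,170)),("yel",(22,190,120),(34,255,255),(350,190,385,255)),("blu",(100,120,60),(125,255,255),(340,270,385,318))):
    s_,_,_=blue(im,b,lo,hi);x,y,w,h=s_[:4];P[n]=atz(pix2ray("wrist",x+w/2,y+h*.4,c),.085);print(n,s_[:4],P[n].round(4))
d=P["blu"]-P["red"];print("dir",np.degrees(np.arctan2(d[1],d[0])))
u=np.array([np.cos(np.radians(13.5)),np.sin(np.radians(13.5))]);n=np.array([-u[1],u[0]])
print("lateral of blu vs tcp now mm",1e3*n@(P["blu"][:2]-s["tcp_pos"][:2]),"tri key", 1e3*n@(np.array([.57986,-.29467])-s["tcp_pos"][:2]),"along",1e3*u@(np.array([.57986,-.29467])-s["tcp_pos"][:2]))
k=r.get_calibration("side");K=np.array(k["K"]);E=np.linalg.inv(k["extrinsics"])
p=K@(E@np.array([.59,-.345,.147,1]))[:3];print("finger proj",p[:2]/p[2])
# where blue key head face is in the side image vs model corners
S=cv2.imread("pics/side0.png")
for f in(1,-1):
  for e in(1,-1):
    q=np.array([.58,-.295,.074,1]);q[:2]+=u*.016*f-n*.006;q[2]+=.016*e;p=K@(E@q)[:3];print(f,e,p[:2]/p[2])
```

```text
red [357 118  20  42] [ 0.4622 -0.3248  0.085 ]Traceback (most recent call last):
  File "<stdin>", line 5, in <module>
  File "m.py", line 5, in blue
    n,l,s,c=cv2.connectedComponentsWithStats(m);i=1+np.argmax(s[1:,4]);m=(l==i).astype(np.uint8)
                                                    ~~~~~~~~~^^^^^^^^^
    return _wrapfunc(a, 'argmax', axis=axis, out=out, **kwds)
    return bound(*args, **kwds)
ValueError: attempt to get argmax of an empty sequence
```

Run:
```python
from m import *
s=r.get_state();cal=r.get_calibration("wrist");T=np.array(cal["extrinsics"]).copy();T[:3,3]+=np.array([0.54563654,-0.33380977,0.1770982])-s["tcp_pos"];c={"K":cal["K"],"extrinsics":T}
im=cv2.imread("pics/w1.png");P={}
for n,lo,hi,b in(("red",(0,150,60),(8,255,255),(350,105,385,170)),("blu",(100,120,60),(125,255,255),(340,270,385,318))):
    s_,_,_=blue(im,b,lo,hi);x,y,w,h=s_[:4];P[n]=atz(pix2ray("wrist",x+w/2,y+h*.4,c),.085);print(n,s_[:4],P[n].round(4))
d=P["blu"]-P["red"];print("dir",np.degrees(np.arctan2(d[1],d[0])))
u=np.array([np.cos(np.radians(13.5)),np.sin(np.radians(13.5))]);n=np.array([-u[1],u[0]])
print("lateral of blu vs tcp now mm",1e3*n@(P["blu"][:2]-s["tcp_pos"][:2]),"tri key", 1e3*n@(np.array([.57986,-.29467])-s["tcp_pos"][:2]),"along",1e3*u@(np.array([.57986,-.29467])-s["tcp_pos"][:2]))
k=r.get_calibration("side");K=np.array(k["K"]);E=np.linalg.inv(k["extrinsics"])
p=K@(E@np.array([.59,-.345,.147,1]))[:3];print("finger proj",p[:2]/p[2])
S=cv2.imread("pics/side0.png")
for f in(1,-1):
  for e in(1,-1):
    q=np.array([.58,-.295,.074,1]);q[:2]+=u*.016*f-n*.006;q[2]+=.016*e;p=K@(E@q)[:3];print(f,e,p[:2]/p[2])
```

```text
red [357 118  20  42] [ 0.4622 -0.3248  0.085 ]
blu [358 275  16  43] [ 0.5703 -0.2968  0.085 ]
dir 14.48702437459458
lateral of blu vs tcp now mm 0.6996107394209415 tri key 0.5797286926310627 along 2.110917602426218
finger proj [396.11657722 346.046928  ]
1 1 [389.97883688 353.92743804]
1 -1 [387.68957116 370.52647877]
-1 1 [369.09058081 357.84723664]
-1 -1 [367.2538511  374.54702161]
```

Everything agrees to about 2 mm. The picture showed the finger just behind the blue key, clear of it. Descend and grip.

Emit:
servo_tool(
  targets=[
    {"dx": 0,"dy": 0.05,"dz": -2,"spin": 0.01,"grip": 100},
    {"dx": 0,"dy": 0.05,"dz": -4,"spin": 0.01,"grip": 60},
    {"dx": 0,"dy": 0.05,"dz": -6,"spin": 0.01,"grip": 60},
    {"dx": 0,"dy": 0.05,"dz": -8,"spin": 0.01,"grip": 60},
    {"dx": 0,"dy": 0.05,"dz": -9,"spin": 0.01,"grip": 60},
    {"dx": 0,"dy": 0.05,"dz": -9,"spin": 0.01,"grip": 30},
    {"dx": 0,"dy": 0.05,"dz": -9,"spin": 0.01,"grip": 5},
    {"dx": 0,"dy": 0.05,"dz": -9,"spin": 0.01,"grip": 0},
    {"dx": 0,"dy": 0.05,"dz": -9,"spin": 0.01,"grip": 0},
    {"dx": 0,"dy": 0.05,"dz": -9,"spin": 0.01,"grip": 0},
  ],
  squeeze=40,
)

```text
time_s: 3.45
tcp_pos: [0.5787, -0.295, 0.0579]
eef_rot: [-179.9, 0.1, -165.9]
contact_force: [-0.1, 0.2, 0.1]
gripper_width: 0.0334
```

Emit:
servo_tool(
  targets=[
    {"dx": 0,"dy": 0,"dz": 0,"spin": 0,"grip": 0},
    {"dx": 0,"dy": 0,"dz": 0,"spin": 0,"grip": 0},
    {"dx": 0,"dy": 0,"dz": 0,"spin": 0,"grip": 0},
    {"dx": 0,"dy": 0,"dz": 1,"spin": 0,"grip": 0},
    {"dx": 0,"dy": 0,"dz": 2,"spin": 0,"grip": 0},
    {"dx": 0,"dy": 0,"dz": 4,"spin": 0,"grip": 0},
    {"dx": 0,"dy": 0,"dz": 6,"spin": 0,"grip": 0},
    {"dx": 0,"dy": 0,"dz": 9,"spin": 0,"grip": 0},
    {"dx": 0,"dy": 0,"dz": 12,"spin": 0,"grip": 0},
    {"dx": 0,"dy": 0,"dz": 14,"spin": 0,"grip": 0},
  ],
)

```text
time_s: 4.28
tcp_pos: [0.5788, -0.2954, 0.2012]
eef_rot: [-179.9, 0.2, -165.9]
contact_force: [0.2, -0.4, -0.2]
gripper_width: 0.0116
```

Run:
```python
from m import *
print(r.get_state()["tcp_pos"]);im=r.capture("side");cv2.imwrite("pics/s3.png",cv2.resize(im[220:420,250:470],(660,600)));cv2.imwrite("pics/s3f.png",im)
```

```text
[ 0.57881794 -0.29540043  0.20118477]
```

View pics/s3.png

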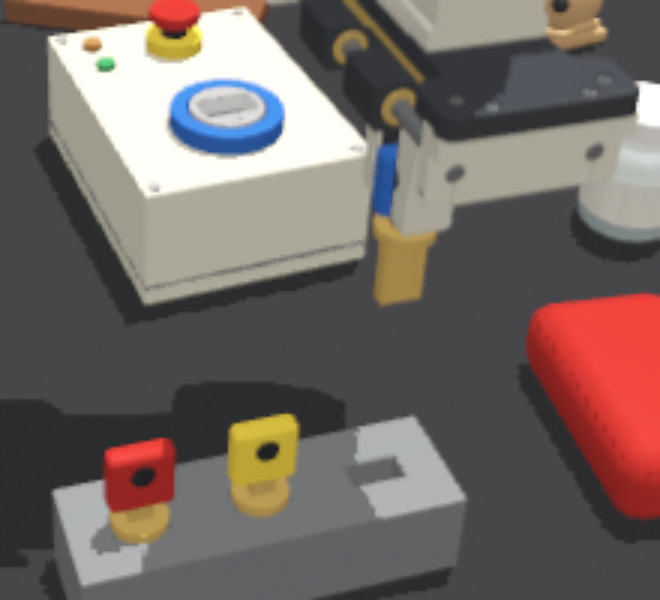

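Key is gripped and out of the rack (blade centre at crop (400,300) → image (383,320)). Now refine the lock and the key's offset in hand.

Run:
```python
from m import *
from scipy.optimize import least_squares
def hole(im,box):
    x0,y0,x1,y1=box;z=4
    I=cv2.resize(im[y0:y1,x0:x1],None,fx=z,fy=z,interpolation=cv2.INTER_CUBIC)
    m=cv2.inRange(cv2.cvtColor(I,cv2.COLOR_BGR2HSV),(98,110,40),(128,255,255))
    cs,h=cv2.findContours(m,cv2.RETR_CCOMP,cv2.CHAIN_APPROX_NONE)
    c=max([c for c,hh in zip(cs,h[0]) if hh[3]>=0],key=len)
    f=lambda c:[(cv2.fitEllipse(c)[0][i]+.5)/z-.5+(x0,y0)[i] for i in(0,1)]
    o=max([c for c,hh in zip(cs,h[0]) if hh[3]<0],key=len)
    return f(c),f(o),cv2.fitEllipse(c)[1]
S=cv2.imread("pics/side0.png");T=cv2.imread("pics/top0.png");S3=cv2.imread("pics/s3f.png")
hs=hole(S,(290,235,360,285));ht=hole(T,(310,210,370,270));print(hs,ht)
print("lock inner",tri([pix2ray("side",*hs[0]),pix2ray("top",*ht[0])]))
print("top outer at z.093",atz(pix2ray("top",*ht[1]),.093),atz(pix2ray("top",*ht[0]),.093))
# slot yaw
I=cv2.resize(T[222:260,320:358],None,fx=8,fy=8,interpolation=cv2.INTER_CUBIC);g=cv2.cvtColor(I,6)
for th in(60,90,120,140):
    cs=cv2.findContours((g<th).astype(np.uint8),0,1)[0]
    cs=[c for c in cs if cv2.pointPolygonTest(c,(19*8-4,18.3*8),True)>-40]
    if cs:
        c=max(cs,key=cv2.contourArea);q=cv2.boxPoints(cv2.minAreaRect(c))/8+[320,222];P=[atz(pix2ray("top",*p),.09)[:2] for p in q]
        e=[P[1]-P[0],P[2]-P[1]];e.sort(key=np.linalg.norm);print(th,np.linalg.norm(e,axis=1).round(4),np.degrees(np.arctan(e[1][1]/e[1][0])),np.mean(P,0))
# box edges by cream mask
m=cv2.inRange(cv2.cvtColor(T,cv2.COLOR_BGR2HSV),(15,0,190),(60,70,255));n,l,s,c=cv2.connectedComponentsWithStats(m[190:310,240:400]);i=1+np.argmax(s[1:,4])
rr=cv2.minAreaRect((np.argwhere(l==i)[:,::-1]+[240,190]).astype(np.float32));P=[atz(pix2ray("top",*p),.078)[:2] for p in cv2.boxPoints(rr)]
print("box",[(np.linalg.norm(b-a).round(3),np.degrees(np.arctan2(*(b-a)[::-1])).round(1)) for a,b in zip(P,P[1:])])
# key tip
k=r.get_calibration("side");K=np.array(k["K"]);E=np.linalg.inv(k["extrinsics"]);a=np.radians(14.1);u=np.array([np.cos(a),np.sin(a)]);nn=np.array([-u[1],u[0]]);t=r.get_state()["tcp_pos"]
def proj(al,z):
    q=np.array([*(t[:2]+al*u-.0035*nn),z,1]);p=K@(E@q)[:3];return p[:2]/p[2]
for al in(-.003,0,.003): print("tip",al,proj(al,t[2]+.0188-.065), "pred; obs (383.2,320)")
```

```text
([325.3032455444336, 255.26436805725098], [325.1581573486328, 258.5587921142578], (57.64741516113281, 106.70763397216797)) ([338.85383796691895, 240.00325393676758], [339.02025985717773, 240.2548427581787], (100.56686401367188, 102.51525115966797))
lock inner (array([ 0.52353347, -0.02689106,  0.09313046]), [np.float64(0.7597215556622282), np.float64(0.7597215556622866)])
top outer at z.093 [ 0.52380597 -0.02723553  0.093     ] [ 0.52431654 -0.02690808  0.093     ]
60 [0.0067 0.02  ] 13.722794035656223 [ 0.52239628 -0.0270914 ]
90 [0.0087 0.0224] 16.982103449069353 [ 0.52292102 -0.02715193]
120 [0.0107 0.0246] 18.2800885603957 [ 0.52312807 -0.02697584]
140 [0.0724 0.0729] 89.56266907310196 [ 0.52284474 -0.02890479]
box [(np.float64(0.213), np.float64(-71.7)), (np.float64(0.151), np.float64(-162.8)), (np.float64(0.209), np.float64(108.0))]
tip -0.003 [382.12173488 316.99698254] pred; obs (383.2,320)
tip 0 [384.16761818 316.64149678] pred; obs (383.2,320)
tip 0.003 [386.20863364 316.28685684] pred; obs (383.2,320)
```

Lock at (0.5235,-0.027,0.093), slot yaw ≈18°; the key sits about 1.5 mm toward -x in the hand. Moving over the lock.

Emit:
servo_tool(
  targets=[
    {"dx": -0.6,"dy": 3,"dz": 0,"spin": 0.02,"grip": 0},
    {"dx": -1.2,"dy": 6,"dz": 0,"spin": 0.04,"grip": 0},
    {"dx": -1.9,"dy": 9.5,"dz": 0,"spin": 0.068,"grip": 0},
    {"dx": -2.6,"dy": 13,"dz": 0,"spin": 0.068,"grip": 0},
    {"dx": -3.3,"dy": 16.5,"dz": 0,"spin": 0.068,"grip": 0},
    {"dx": -4,"dy": 20,"dz": 0,"spin": 0.068,"grip": 0},
    {"dx": -4.6,"dy": 23,"dz": 0,"spin": 0.068,"grip": 0},
    {"dx": -5.1,"dy": 25.5,"dz": -0.5,"spin": 0.068,"grip": 0},
    {"dx": -5.35,"dy": 26.85,"dz": -2,"spin": 0.068,"grip": 0},
    {"dx": -5.35,"dy": 26.85,"dz": -3,"spin": 0.068,"grip": 0},
  ],
)

```text
time_s: 5.17
tcp_pos: [0.5242, -0.024, 0.1672]
eef_rot: [180.0, 0.1, -161.9]
contact_force: [-1.4, 0.2, -0.5]
gripper_width: 0.0115
```

Emit:
servo_tool(
  targets=[
    {"dx": 0,"dy": 0,"dz": 0,"spin": 0,"grip": 0},
    {"dx": 0,"dy": 0,"dz": 0,"spin": 0,"grip": 0},
    {"dx": 0,"dy": 0,"dz": 0,"spin": 0,"grip": 0},
    {"dx": 0,"dy": 0,"dz": 0,"spin": 0,"grip": 0},
    {"dx": 0,"dy": 0,"dz": 0,"spin": 0,"grip": 0},
    {"dx": 0,"dy": 0,"dz": 0,"spin": 0,"grip": 0},
    {"dx": 0,"dy": 0,"dz": 0,"spin": 0,"grip": 0},
    {"dx": 0,"dy": 0,"dz": 0,"spin": 0,"grip": 0},
    {"dx": 0,"dy": 0,"dz": 0,"spin": 0,"grip": 0},
    {"dx": 0,"dy": 0,"dz": 0,"spin": 0,"grip": 0},
  ],
)

```text
time_s: 6.0
tcp_pos: [0.5245, -0.0264, 0.1666]
eef_rot: [-180.0, 0.0, -162.0]
contact_force: [0.6, 0.0, 0.3]
gripper_width: 0.0119
```

Run:
```python
from m import *
s=r.get_state();print(s["tcp_pos"],s["eef_rot"],s["joints"].round(1));im=r.capture("side");cv2.imwrite("pics/s4.png",cv2.resize(im[180:330,245:410],(660,600)));cv2.imwrite("pics/s4f.png",im)
k=r.get_calibration("side");K=np.array(k["K"]);E=np.linalg.inv(k["extrinsics"]);a=np.radians(s["eef_rot"][2]+180);u=np.array([np.cos(a),np.sin(a)]);nn=np.array([-u[1],u[0]]);t=s["tcp_pos"]
for al in(-.003,0):
    q=np.array([*(t[:2]+al*u-.0035*nn),t[2]+.0188-.068,1]);p=K@(E@q)[:3];p=p[:2]/p[2];print("tip",al,p,(p-[245,180])*4)
```

```text
[ 0.52449276 -0.02640025  0.16658837] [-1.79999521e+02  1.19554266e-03 -1.62020083e+02] [ 18.5   9.3 -23.    0.  -57.7 -90.6]
tip -0.003 [325.89845016 245.09329043] [323.59380064 260.37316171]
tip 0 [327.38646562 244.84699013] [329.54586247 259.38796054]
```

View pics/s4.png

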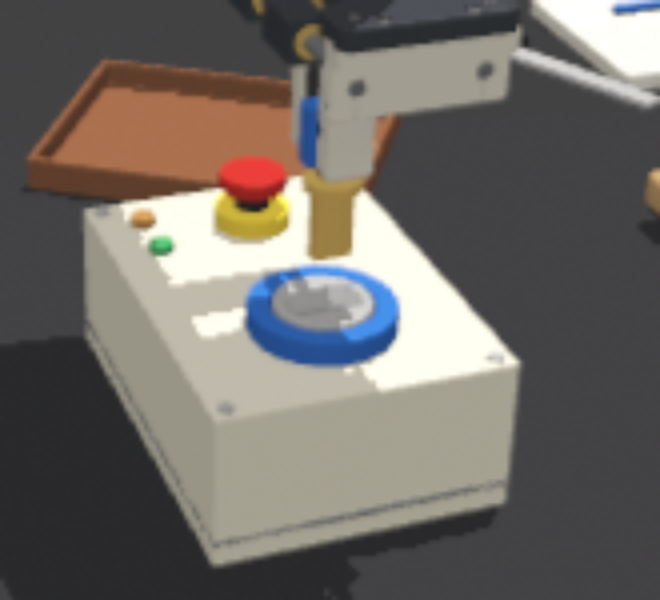

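Picture: the blade tip (crop (331,258)) hangs above the lock (322,303), within ~2 mm. Lowering with a 1 mm correction.

Emit:
servo_tool(
  targets=[
    {"dx": -0.1,"dy": 0,"dz": -0.5,"spin": 0,"grip": 0},
    {"dx": -0.1,"dy": 0,"dz": -1,"spin": 0,"grip": 0},
    {"dx": -0.1,"dy": 0,"dz": -1.5,"spin": 0,"grip": 0},
    {"dx": -0.1,"dy": 0,"dz": -2,"spin": 0,"grip": 0},
    {"dx": -0.1,"dy": 0,"dz": -2.4,"spin": 0,"grip": 0},
    {"dx": -0.1,"dy": 0,"dz": -2.8,"spin": 0,"grip": 0},
    {"dx": -0.1,"dy": 0,"dz": -3.2,"spin": 0,"grip": 0},
    {"dx": -0.1,"dy": 0,"dz": -3.6,"spin": 0,"grip": 0},
    {"dx": -0.1,"dy": 0,"dz": -4,"spin": 0,"grip": 0},
    {"dx": -0.1,"dy": 0,"dz": -4,"spin": 0,"grip": 0},
  ],
)

```text
time_s: 6.88
tcp_pos: [0.523, -0.0265, 0.1257]
eef_rot: [180.0, -0.1, -162.0]
contact_force: [0.5, -0.2, -1.2]
gripper_width: 0.0117
```

Emit:
servo_tool(
  targets=[
    {"dx": 0,"dy": 0,"dz": -0.3,"spin": 0,"grip": 0},
    {"dx": 0,"dy": 0,"dz": -0.6,"spin": 0,"grip": 0},
    {"dx": 0,"dy": 0,"dz": -0.9,"spin": 0,"grip": 0},
    {"dx": 0,"dy": 0,"dz": -1.2,"spin": 0,"grip": 0},
    {"dx": 0,"dy": 0,"dz": -1.4,"spin": 0,"grip": 0},
    {"dx": 0,"dy": 0,"dz": -1.5,"spin": 0,"grip": 0},
    {"dx": 0,"dy": 0,"dz": -1.6,"spin": 0,"grip": 0},
    {"dx": 0,"dy": 0,"dz": -1.7,"spin": 0,"grip": 0},
    {"dx": 0,"dy": 0,"dz": -1.7,"spin": 0,"grip": 0},
    {"dx": 0,"dy": 0,"dz": -1.7,"spin": 0,"grip": 0},
  ],
)

```text
time_s: 7.72
tcp_pos: [0.5235, -0.0264, 0.1096]
eef_rot: [-180.0, 0.0, -162.0]
contact_force: [0.4, -0.5, -1.7]
gripper_width: 0.0117
```

Emit:
servo_tool(
  targets=[
    {"dx": 0,"dy": 0,"dz": -0.05,"spin": 0,"grip": 0},
    {"dx": 0,"dy": 0,"dz": -0.1,"spin": 0,"grip": 0},
    {"dx": 0,"dy": 0,"dz": -0.15,"spin": 0,"grip": 0},
    {"dx": 0,"dy": 0,"dz": -0.2,"spin": 0,"grip": 0},
    {"dx": 0,"dy": 0,"dz": -0.25,"spin": 0,"grip": 0},
    {"dx": 0,"dy": 0,"dz": -0.3,"spin": 0,"grip": 0},
    {"dx": 0,"dy": 0,"dz": -0.3,"spin": 0,"grip": 0},
    {"dx": 0,"dy": 0,"dz": -0.3,"spin": 0,"grip": 0},
    {"dx": 0,"dy": 0,"dz": -0.3,"spin": 0,"grip": 0},
    {"dx": 0,"dy": 0,"dz": -0.3,"spin": 0,"grip": 0},
  ],
)

```text
time_s: 8.55
tcp_pos: [0.5239, -0.0264, 0.1088]
eef_rot: [-180.0, 0.1, -162.0]
contact_force: [-7.0, 1.6, 18.9]
gripper_width: 0.0116
```

Run:
```python
from m import *
s=r.get_state();print(s["tcp_pos"],s["contact_force"],s["moment"]);im=r.capture("side");cv2.imwrite("pics/s5.png",cv2.resize(im[180:330,245:410],(660,600)))
```

```text
[ 0.52392566 -0.02640938  0.10879919] [-6.97346565  1.63994467 18.89916146] [ 0.67494917  2.94324186 -0.01904623]
```

View pics/s5.png

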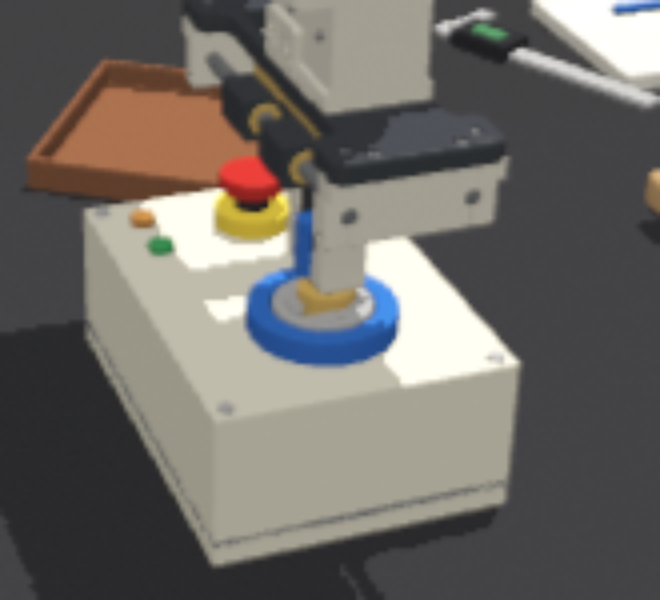

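Picture: shoulder at the collar, and the floor pushes back with 19 N, so the key is fully in. Easing up 2 mm, then turning clockwise.

Emit:
servo_tool(
  targets=[
    {"dx": 0,"dy": 0,"dz": 0.2,"spin": 0,"grip": 0},
    {"dx": 0,"dy": 0,"dz": 0.2,"spin": -0.1,"grip": 0},
    {"dx": 0,"dy": 0,"dz": 0.2,"spin": -0.2,"grip": 0},
    {"dx": 0,"dy": 0,"dz": 0.2,"spin": -0.3,"grip": 0},
    {"dx": 0,"dy": 0,"dz": 0.2,"spin": -0.4,"grip": 0},
    {"dx": 0,"dy": 0,"dz": 0.2,"spin": -0.5,"grip": 0},
    {"dx": 0,"dy": 0,"dz": 0.2,"spin": -0.6,"grip": 0},
    {"dx": 0,"dy": 0,"dz": 0.2,"spin": -0.7,"grip": 0},
    {"dx": 0,"dy": 0,"dz": 0.2,"spin": -0.8,"grip": 0},
    {"dx": 0,"dy": 0,"dz": 0.2,"spin": -0.9,"grip": 0},
  ],
)

```text
time_s: 9.43
tcp_pos: [0.5238, -0.0271, 0.109]
eef_rot: [-180.0, 0.1, 146.2]
contact_force: [0.7, -4.1, 2.4]
gripper_width: 0.0118
```

Emit:
servo_tool(
  targets=[
    {"dx": 0,"dy": 0,"dz": 0,"spin": -0.1,"grip": 0},
    {"dx": 0,"dy": 0,"dz": 0,"spin": -0.2,"grip": 0},
    {"dx": 0,"dy": 0,"dz": 0,"spin": -0.26,"grip": 0},
    {"dx": 0,"dy": 0,"dz": 0,"spin": -0.3,"grip": 0},
    {"dx": 0,"dy": 0,"dz": 0,"spin": -0.33,"grip": 0},
    {"dx": 0,"dy": 0,"dz": 0,"spin": -0.35,"grip": 0},
    {"dx": 0,"dy": 0,"dz": 0,"spin": -0.35,"grip": 0},
    {"dx": 0,"dy": 0,"dz": 0,"spin": -0.35,"grip": 0},
    {"dx": 0,"dy": 0,"dz": 0,"spin": -0.35,"grip": 0},
    {"dx": 0,"dy": 0,"dz": 0,"spin": -0.35,"grip": 0},
  ],
)

```text
time_s: 10.27
tcp_pos: [0.5238, -0.0271, 0.109]
eef_rot: [-180.0, 0.1, 126.4]
contact_force: [0.6, -5.4, 3.7]
gripper_width: 0.0117
```

Run:
```python
from m import *
s=r.get_state();print(s["tcp_pos"],s["eef_rot"],s["contact_force"],s["moment"],s["joints"]);im=r.capture("side");cv2.imwrite("pics/s6.png",cv2.resize(im[200:300,275:385],(660,600)))
```

```text
[ 0.52377353 -0.02705351  0.10898442] [-1.79981383e+02  6.60657721e-02  1.26419540e+02] [ 0.60961006 -5.4401742   3.67282334] [-2.36732754 -0.20705302  0.22508273] [ 1.85470849e+01  1.27906446e+01 -2.73191094e+01  8.96869477e-02
 -4.98877235e+01 -1.62185338e+02]
```

View pics/s6.png

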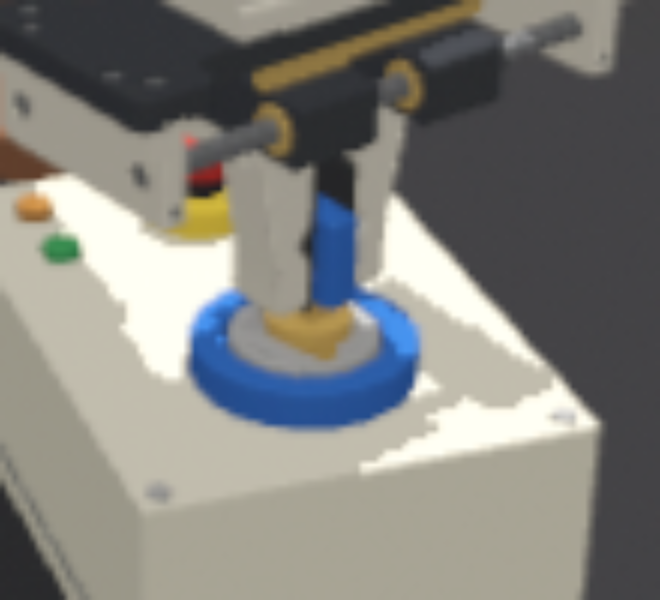

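The key turned 71.6° with a moment of 0.225 N m, well above the 0.08 N m spring; the head is still flat between the pads. A small extra turn to confirm the stop, then back home.

Emit:
servo_tool(
  targets=[
    {"dx": 0,"dy": 0,"dz": 0,"spin": -0.02,"grip": 0},
    {"dx": 0,"dy": 0,"dz": 0,"spin": -0.05,"grip": 0},
    {"dx": 0,"dy": 0,"dz": 0,"spin": -0.05,"grip": 0},
    {"dx": 0,"dy": 0,"dz": 0,"spin": -0.05,"grip": 0},
    {"dx": 0,"dy": 0,"dz": 0,"spin": -0.05,"grip": 0},
    {"dx": 0,"dy": 0,"dz": 0,"spin": -0.05,"grip": 0},
    {"dx": 0,"dy": 0,"dz": 0,"spin": -0.05,"grip": 0},
    {"dx": 0,"dy": 0,"dz": 0,"spin": -0.05,"grip": 0},
    {"dx": 0,"dy": 0,"dz": 0,"spin": -0.05,"grip": 0},
    {"dx": 0,"dy": 0,"dz": 0,"spin": -0.05,"grip": 0},
  ],
)

```text
time_s: 11.15
tcp_pos: [0.5238, -0.027, 0.109]
eef_rot: [-180.0, 0.1, 123.6]
contact_force: [0.3, -6.0, 3.8]
gripper_width: 0.0117
```

Run:
```python
from m import *
s=r.get_state();print(s["tcp_pos"],s["eef_rot"],s["contact_force"],s["moment"])
```

```text
[ 0.52377872 -0.02703087  0.10901916] [-1.79982649e+02  7.25067357e-02  1.23594287e+02] [ 0.26111774 -5.9994425   3.82267635] [-2.25082724 -0.16352038  0.59660309]
```

Moment rose to 0.6 N m: firm stop. Turning back home.

Emit:
servo_tool(
  targets=[
    {"dx": 0,"dy": 0,"dz": 0,"spin": 0.1,"grip": 0},
    {"dx": 0,"dy": 0,"dz": 0,"spin": 0.2,"grip": 0},
    {"dx": 0,"dy": 0,"dz": 0,"spin": 0.3,"grip": 0},
    {"dx": 0,"dy": 0,"dz": 0,"spin": 0.4,"grip": 0},
    {"dx": 0,"dy": 0,"dz": 0,"spin": 0.5,"grip": 0},
    {"dx": 0,"dy": 0,"dz": 0,"spin": 0.6,"grip": 0},
    {"dx": 0,"dy": 0,"dz": 0,"spin": 0.7,"grip": 0},
    {"dx": 0,"dy": 0,"dz": 0,"spin": 0.8,"grip": 0},
    {"dx": 0,"dy": 0,"dz": 0,"spin": 0.9,"grip": 0},
    {"dx": 0,"dy": 0,"dz": 0,"spin": 1.0,"grip": 0},
  ],
)

```text
time_s: 11.98
tcp_pos: [0.5237, -0.0268, 0.109]
eef_rot: [-180.0, 0.0, -178.9]
contact_force: [0.0, -3.0, 3.1]
gripper_width: 0.0115
```

Emit:
servo_tool(
  targets=[
    {"dx": 0,"dy": 0,"dz": 0,"spin": 0.1,"grip": 0},
    {"dx": 0,"dy": 0,"dz": 0,"spin": 0.2,"grip": 0},
    {"dx": 0,"dy": 0,"dz": 0,"spin": 0.28,"grip": 0},
    {"dx": 0,"dy": 0,"dz": 0,"spin": 0.31,"grip": 0},
    {"dx": 0,"dy": 0,"dz": 0,"spin": 0.31,"grip": 0},
    {"dx": 0,"dy": 0,"dz": 0,"spin": 0.31,"grip": 0},
    {"dx": 0,"dy": 0,"dz": 0,"spin": 0.31,"grip": 0},
    {"dx": 0,"dy": 0,"dz": 0,"spin": 0.31,"grip": 0},
    {"dx": 0,"dy": 0,"dz": 0,"spin": 0.31,"grip": 0},
    {"dx": 0,"dy": 0,"dz": 0,"spin": 0.31,"grip": 0},
  ],
)

```text
time_s: 12.82
tcp_pos: [0.5238, -0.0263, 0.1089]
eef_rot: [-180.0, 0.0, -161.5]
contact_force: [-0.6, -1.8, 4.7]
gripper_width: 0.0119
```

Run:
```python
from m import *
s=r.get_state();print(s["tcp_pos"],s["eef_rot"],s["contact_force"],s["moment"]);im=r.capture("side");cv2.imwrite("pics/s7.png",cv2.resize(im[200:300,275:385],(660,600)))
```

```text
[ 0.52375319 -0.02627906  0.10894421] [-1.79995065e+02  3.73312994e-02 -1.61522216e+02] [-0.5618944  -1.76571944  4.73879582] [-0.36896211  0.40645156 -0.01420268]
```

View pics/s7.png

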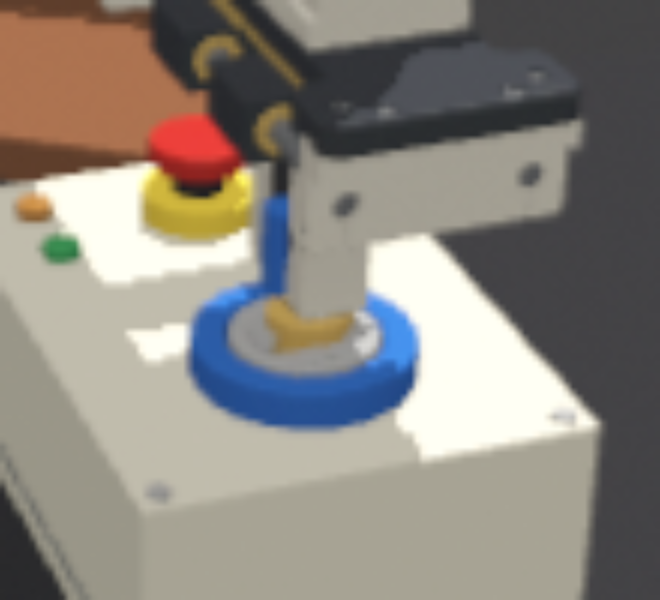

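Picture and numbers: key back at home yaw, moment about zero. Drawing straight out, then over to the tray centre at (0.485,0.320).

Emit:
servo_tool(
  targets=[
    {"dx": 0,"dy": 0,"dz": 0.7,"spin": 0,"grip": 0},
    {"dx": 0,"dy": 0,"dz": 1.5,"spin": 0,"grip": 0},
    {"dx": 0,"dy": 0,"dz": 2.5,"spin": 0,"grip": 0},
    {"dx": 0,"dy": 0,"dz": 3.5,"spin": 0,"grip": 0},
    {"dx": 0,"dy": 0,"dz": 4.5,"spin": 0,"grip": 0},
    {"dx": 0,"dy": 0,"dz": 5.5,"spin": 0,"grip": 0},
    {"dx": 0,"dy": 0,"dz": 7,"spin": 0,"grip": 0},
    {"dx": 0,"dy": 0,"dz": 9,"spin": 0,"grip": 0},
    {"dx": 0,"dy": 0,"dz": 11,"spin": 0,"grip": 0},
    {"dx": 0,"dy": 0,"dz": 12,"spin": 0,"grip": 0},
  ],
)

```text
time_s: 13.7
tcp_pos: [0.5245, -0.0263, 0.2318]
eef_rot: [-180.0, 0.2, -161.4]
contact_force: [-0.0, 0.5, -0.5]
gripper_width: 0.0117
```

Emit:
servo_tool(
  targets=[
    {"dx": -0.4,"dy": 3.5,"dz": 0,"spin": 0,"grip": 0},
    {"dx": -0.8,"dy": 7,"dz": 0,"spin": 0,"grip": 0},
    {"dx": -1.2,"dy": 10.5,"dz": 0,"spin": 0,"grip": 0},
    {"dx": -1.6,"dy": 14,"dz": 0,"spin": 0,"grip": 0},
    {"dx": -2,"dy": 17.5,"dz": 0,"spin": 0,"grip": 0},
    {"dx": -2.4,"dy": 21,"dz": 0,"spin": 0,"grip": 0},
    {"dx": -2.8,"dy": 24.5,"dz": 0,"spin": 0,"grip": 0},
    {"dx": -3.2,"dy": 28,"dz": 0,"spin": 0,"grip": 0},
    {"dx": -3.6,"dy": 31.5,"dz": 0,"spin": 0,"grip": 0},
    {"dx": -3.9,"dy": 34.6,"dz": 0,"spin": 0,"grip": 0},
  ],
)

```text
time_s: 14.53
tcp_pos: [0.4837, 0.3217, 0.2287]
eef_rot: [180.0, 0.0, -161.4]
contact_force: [0.4, 0.5, -0.5]
gripper_width: 0.0118
```

Run:
```python
from m import *
s=r.get_state();print(s["tcp_pos"],s["joints"]);im=r.capture("side");cv2.imwrite("pics/s8.png",im[130:330,200:400].repeat(3,0).repeat(3,1))
```

```text
[0.48373999 0.32171669 0.22874686] [ 5.28944958e+01  1.16607845e+01 -1.13400988e+01 -1.50691828e-02
 -6.69849986e+01 -1.24311422e+02]
```

View pics/s8.png

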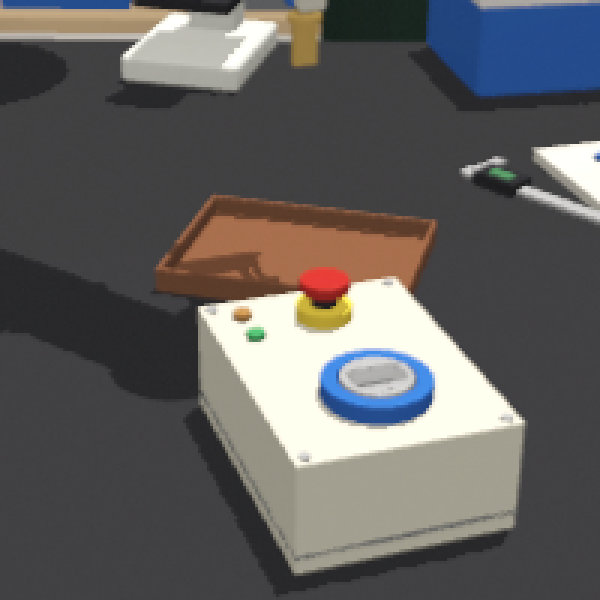

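Picture: the barrel's slot is back along x, the key is in the jaws above the tray. Lowering to about 3 mm above the floor.

Emit:
servo_tool(
  targets=[
    {"dx": 0,"dy": 0,"dz": -3,"spin": 0,"grip": 0},
    {"dx": 0,"dy": 0,"dz": -6,"spin": 0,"grip": 0},
    {"dx": 0,"dy": 0,"dz": -9,"spin": 0,"grip": 0},
    {"dx": 0,"dy": 0,"dz": -12,"spin": 0,"grip": 0},
    {"dx": 0,"dy": 0,"dz": -14,"spin": 0,"grip": 0},
    {"dx": 0,"dy": 0,"dz": -15.5,"spin": 0,"grip": 0},
    {"dx": 0,"dy": 0,"dz": -16.5,"spin": 0,"grip": 0},
    {"dx": 0,"dy": 0,"dz": -17.2,"spin": 0,"grip": 0},
    {"dx": 0,"dy": 0,"dz": -17.2,"spin": 0,"grip": 0},
    {"dx": 0,"dy": 0,"dz": -17.2,"spin": 0,"grip": 0},
  ],
)

```text
time_s: 15.42
tcp_pos: [0.4848, 0.3199, 0.057]
eef_rot: [180.0, 0.0, -161.4]
contact_force: [-0.3, -0.5, 0.4]
gripper_width: 0.0123
```

Emit:
servo_tool(
  targets=[
    {"dx": 0,"dy": 0,"dz": 0,"spin": 0,"grip": 15},
    {"dx": 0,"dy": 0,"dz": 0,"spin": 0,"grip": 20},
    {"dx": 0,"dy": 0,"dz": 0,"spin": 0,"grip": 35},
    {"dx": 0,"dy": 0,"dz": 0,"spin": 0,"grip": 50},
    {"dx": 0,"dy": 0,"dz": 0,"spin": 0,"grip": 70},
    {"dx": 0,"dy": 0,"dz": 0,"spin": 0,"grip": 90},
    {"dx": 0,"dy": 0,"dz": 0,"spin": 0,"grip": 90},
    {"dx": 0,"dy": 0,"dz": 0,"spin": 0,"grip": 90},
    {"dx": 0,"dy": 0,"dz": 0,"spin": 0,"grip": 90},
    {"dx": 0,"dy": 0,"dz": 0,"spin": 0,"grip": 90},
  ],
)

```text
time_s: 16.25
tcp_pos: [0.4845, 0.3196, 0.0565]
eef_rot: [-180.0, -0.0, -161.4]
contact_force: [0.3, 0.1, -0.4]
gripper_width: 0.0655
```

Emit:
servo_tool(
  targets=[
    {"dx": 0,"dy": 0,"dz": 1,"spin": 0,"grip": 90},
    {"dx": 0,"dy": 0,"dz": 3,"spin": 0,"grip": 90},
    {"dx": 0,"dy": 0,"dz": 6,"spin": 0,"grip": 90},
    {"dx": 0,"dy": 0,"dz": 9,"spin": 0,"grip": 90},
    {"dx": 0,"dy": 0,"dz": 12,"spin": 0,"grip": 90},
    {"dx": 0,"dy": 0,"dz": 15,"spin": 0,"grip": 90},
    {"dx": 0,"dy": 0,"dz": 18,"spin": 0,"grip": 90},
    {"dx": 0,"dy": 0,"dz": 20,"spin": 0,"grip": 90},
    {"dx": 0,"dy": 0,"dz": 20,"spin": 0,"grip": 90},
    {"dx": 0,"dy": 0,"dz": 20,"spin": 0,"grip": 90},
  ],
)

```text
time_s: 17.08
tcp_pos: [0.4848, 0.32, 0.2587]
eef_rot: [179.9, 0.2, -161.4]
contact_force: [0.1, -0.0, -1.1]
gripper_width: 0.079
```

Run:
```python
from m import *
S=r.capture("side");T=r.capture("top");o=np.hstack([S[150:300,200:400].repeat(3,0).repeat(3,1)[:,:400],T[190:340,100:233].repeat(3,0).repeat(3,1)]);cv2.imwrite("pics/end.png",o)
print(o.shape,r.get_state()["contact_force"],found("key_bow","side"))
```

```text
(450, 799, 3) [-0.16167892  0.06475181 -0.13741652] [(0.63, [298, 185, 302, 215], np.float64(300.3), np.float64(200.3), 268)]
```

View pics/end.png

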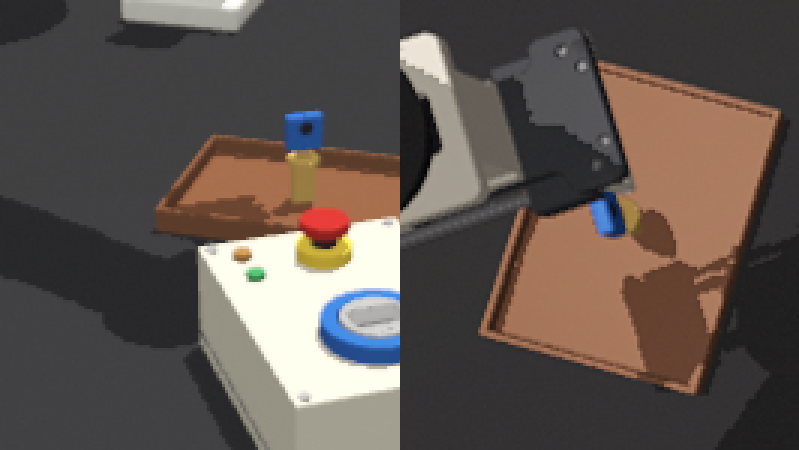

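Picture: the key stands upright in the middle of the tray (crop (303,160) left, (610,215) right), the gripper is well clear, and the slot is at home. Handing in.

```bash
python3 -c "
from plant import r
print(r.close_job(), r.get_state()['time_s'])"
```

```text
the job is handed in; nothing more can be done
the job is handed in; nothing more can be done
```

The interlock is reset and the blue key is standing upright near the middle of the small brown tray. I handed the job in at about 17 s of the 58 s allowed; no verdict is reported.

- **Push in:** the key went in until the lock floor pushed back with 19 N.
- **Turn clockwise:** I turned it about 74°. The moment rose from 0.23 to 0.6 N m over the last 3°, which I read as the firm stop.
- **Turn home and draw out:** back at the home angle the moment was about zero. After drawing it straight out, the side camera showed the slot back along x.
- **Leave in the tray:** the last side and top pictures show the key released and the gripper clear of it, with about 0 N on the tool.

**Disagreements and misses:**
- The key's position along x in the hand differed by about 2 mm between two side views (-1.5 mm and +0.75 mm), so I used a 1 mm correction; the funnel took up the rest.
- The network's best "key_bow" find in the top view was the interlock box, and it took the tray for "lock_mouth". I located the key and lock by their blue colour in two views instead.
- The yellow colour filter found nothing, so the row's direction came from the red and blue keys only.
- One move call was refused because its rows left out "spin"; I sent it again in full.

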